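# Take the hot lid off the tempering pot with the lid lifter

## Task

The green springs in the tempering pot are due out and its lid is hot: take the hook-ended lid lifter from its blue stand, lift the lid by its loop, keeping it level, and set it down gently, flat and roughly in the middle of the round clay plate. Then hang the lifter back in its stand as it was. Do not touch the lid or the pot with the robot itself, and leave the springs, the tin and the brass bush standing where they are.

Things in the scene. Friction and masses are not known exactly. Their poses are not given: they have to be found in the camera images.
- pot: squat grey round pot, 190 mm outer dia., 80 mm high, fixed, hot; mouth 132 mm dia., rim at 80 mm. Origin: centre of its underside on the table, z up.
- lid_centre (a point): round steel lid, loose, 150 mm dia., about 0.5 kg (varies by a third). The point is on its axis, half-way up its 8 mm thick disc: 4 mm below the disc's top face, 14 mm above the underside of the plug (116 mm dia., 10 mm deep) that sits in the pot's mouth or stands on the clay plate. z up.
- lid_loop (a point): middle of the straight top bar of the lid's upright loop handle: round rod 8 mm thick, centreline 52 mm above the lid's top face (56 mm above lid_centre), straight over 52 mm along this frame's y; legs at y = +-34 to 38 mm. The loop is open along x: a hook can enter from +x or -x. The lid balances about the middle of the bar.
- rest: round terracotta clay plate for the hot lid, 190 mm dia., 30 mm high, fixed. Origin: centre of its underside on the table.
- rest_top (a point): centre of the clay plate's flat top face.
- stand: lifter stand, fixed: steel base 150 x 90 x 10 mm and two blue posts at x = +-50 mm (16 mm thick along x, 44 mm wide along y, 84 mm free between them), with saddles at z = 123 mm on which the lifter's handle lies along x between lips 34 mm apart (lip tops at z = 133 mm). Origin: centre of its underside.
- lifter_grip (a point): lid lifter, loose, 0.25 kg: middle of its dark wooden handle (150 mm long on x, 20 wide on y, 24 high), to be gripped between the posts; 135 mm above the stand's underside when hung. Below, a 10 mm shank runs down z to a cross piece (underside 54 mm below this point); from it two 8 mm prongs at y = +-9 mm go 22 mm back (-x), down, and forward into a V hook open to +x.
- lifter_hook (a point): lowest point of the hook's V, on its upper side, where the loop's bar sits: 104 mm straight below lifter_grip (hook's underside 112 mm below it). Lip at the +x end reaches x = +26 mm, its top 94 mm below lifter_grip; backs of the prongs reach x = -26 mm. The bar enters from +x between lip and cross piece: its centre 63 to 85 mm (best 75) below lifter_grip.
- spring_green_c (a point): green coil spring standing upright, 40 mm dia., 76 mm tall, loose bystander; point at its centre, half-way up.
- spring_blue_c (a point): dark blue coil spring standing upright, 35 mm dia., 64 mm tall, loose bystander; point at its centre, half-way up.
- spring_red_c (a point): red coil spring standing upright, 40 mm dia., 64 mm tall, loose bystander; point at its centre, half-way up.
- spring_yellow_c (a point): yellow coil spring standing upright, 40 mm dia., 70 mm tall, loose bystander; point at its centre, half-way up.
- tin_c (a point): blue tin, 60 mm dia., 85 mm tall, loose bystander; point at its centre, half-way up.
- bush_c (a point): flanged brass bush, 60 mm dia., 60 mm tall, loose bystander; point at its centre, half-way up.
Not all that is in view belongs to the job. What is shaped like the part that bears lifter_grip but red or turquoise is not meant.

How it is judged:
On the way, in this order (a step that is already met when the one before it is completed fails the run):
1. the lid hangs level from the lifter, clear of the pot (z of lid_centre in the frame of pot above 0.105 m and contact force between lifter and lid above 1 N and angle between lid_centre's own z axis and vertical below 0.25 rad), for 0.2 s.
2. the lid stands flat on the clay plate, off the hook (horizontal distance between lid_centre and rest_top below 0.035 m and z of lid_centre in the frame of rest_top between 0.009 and 0.019 m and angle between lid_centre's own z axis and vertical below 0.06 rad and contact force between lifter and lid below 0.1 N), for 0.2 s.
At the end, for the whole second after the job is handed in: The lid lies flat (within 0.06 rad) and still on the clay plate, its centre within 35 mm of the plate's; the lifter hangs still in its stand, handle lying along the stand in both saddles (within 20 mm along, 12 mm across, 6 mm in height, 0.25 rad in heading, 0.1 rad upright) (horizontal distance between lid_centre and rest_top below 0.035 m and z of lid_centre in the frame of rest_top between 0.009 and 0.019 m and angle between lid_centre's own z axis and vertical below 0.06 rad and x of lifter_grip in the frame of stand between -0.02 and 0.02 m and y of lifter_grip in the frame of stand between -0.012 and 0.012 m and z of lifter_grip in the frame of stand between 0.129 and 0.141 m and angle between lifter_grip's own z axis and vertical below 0.1 rad and angle between the x axis of lifter_grip and the x axis of stand, either way round below 0.25 rad and linear speed of each of lid, lifter below 0.01 m/s and angular speed of each of lid, lifter below 0.1 rad/s); the robot touches nothing.
It fails at once if the robot touches the hot lid (contact force between any of the fingers, the arm and lid above 0.5 N).
It fails at once if the robot touches the hot pot (contact force between any of the fingers, the arm and pot above 0.5 N).
It fails at once if the lid tips more than 0.35 rad from level (angle between lid_centre's own z axis and vertical above 0.35 rad).
It fails at once if the lid is banged or pressed on the clay plate (over 40 N) (contact force between lid and rest above 40 N).
It fails at once if a spring, the tin or the bush is shifted more than 25 mm or tipped over (distance of any of spring_green_c, spring_blue_c, spring_red_c, spring_yellow_c, tin_c, bush_c from where it was at the start of the episode above 0.025 m or angle between any of spring_green_c, spring_blue_c, spring_red_c, spring_yellow_c, tin_c, bush_c's own z axis and vertical above 0.5 rad).
It also fails if it takes over 72 s, if anything falls off the work surface, if the arm or the gripper's body presses on something with over 40 N, if the wrist force passes 120 N, or if a joint passes its speed limit or range.

## Robot

A 6-joint arm with a two-finger parallel gripper is mounted at the origin on the work surface. World frame = base frame: x ahead of the robot, y to its left, z up, the work surface at z = 0. Lengths are in m, angles in rad, forces in N, time in s.
With the tool pointing down it reaches from about 0.35 to 0.975 m from the base axis. Payload 4.9 kg.
Tool frame: the origin (TCP) lies on the mounting face of the last link; the fingertips stand 173 mm ahead of it and the grasp point (between the pads) lies 155 mm ahead of it (tcp_to_grasp is the distance from the TCP to the grasp point, in m); z points along the fingers, y is the line along which they close (so a half turn about z gives the same grasp; the last joint's range is limited). The gripper opens to 85 mm and grips with 20 to 120 N. Pads are 22 mm wide; open, the fingers measure 114 mm over their backs; the gripper's body (76 mm by 85 mm) begins 54 mm behind the grasp point. The pads swing forward as they close: fully open they stand 13 mm farther back than shut.
Start: joints at [-1.401, 0.053, 1.613, -0, 1.476, -0.119], TCP at [0.178, -0.599, 0.405] pointing down, gripper open.
Joint ranges: [-3.01, 3.01], [-1.01, 2.22], [0.06, 2.58], [-1.02, 4.17], [0.09, 2.62], [-3.14, 3.14]. Speed limits (rad/s): [2.57, 2.57, 3.14, 3.14, 3.14, 3.14].

## Interface

Orientations are given as a rotation vector (axis times angle).
In Python, from station import get_obs, get_image, calibration, finish_job, tcp_to_grasp gives the robot as it stands. The module is installed in compiled form; this text tells all that it offers.
- The arm moves only by the tool arm_command, never from a script. Its argument "plan" is a list that holds one entry, the list of rows, each a list of 6 numbers: the shift along the tool's x, y, z in cm, then the turn, a rotation vector about the tool's x, y, z in rad. A call has 1 to 12 rows; each row is the pose to reach, as a shift and turn from the pose commanded when the call began, along the tool's axes at that moment; what a row does not reach only later rows make up. A row lasts 1/12 s, in which the tool goes at most 41.7 mm and 7.16 degrees, less where a joint would pass 70% of its speed; a pose out of reach is approached as far as the arm can. A call with a gripper value outside its range is refused whole. "gripper" is the closure, from -1 (fully open) to 1 (shut), set as the call begins (left out, the last holds). The fingers move at their own pace and stop on an object; "force" is the grip in N (left out, the last holds). Time passes only in rows, so rows that repeat a pose let the fingers close. It gives the time, the measured TCP pose, the force, the opening and the grip force at its end, in the units of the state.
- get_obs(): the state, without advancing time (a new reading comes with each control period).
- get_image(name): name is "scene" or "top"; returns (picture, depth): 420x560x3 uint8, blue, green, red; 420x560 float32, m along the optical axis (not along the pixel's ray), 0 where there is no reading.
- calibration(name): a dict with "fx", "fy", "cx", "cy" (pixels), "pose" (4x4, takes a point from camera to world coordinates). Camera axes: x right, y up, looking along -z (the intrinsics and any distortion apply to the point x, -y, -z); pixel columns grow to the right and rows downward; lengths in m; the calibration is good to about 2 mm. A picture is of the moment at which its call begins. calibration takes no time and is no camera call.
- finish_job(): hands the job in; it is judged then, once.
The state is a dict: "t": time; "q": joint angles; "dq": joint speeds; "effort": joint torques, N m; "tool_pos": TCP position; "tool_rot": TCP orientation; "contact_force": force on the tool from outside, world axes, zero at the start; "wrist_torque": the same for the moment, N m; "opening": finger opening in m; "grip_force": force on a finger pad.
Only numpy, scipy, OpenCV 4.12 (cv2) and the standard library are available. Lean on these libraries where they do the work, as an engineer would, in place of code of your own. Each camera call takes 0.05 s, during which the arm holds its last target. There are 200 camera calls.

## Working session

There is one attempt and no reset: what is moved stays moved. The work goes in short steps, Python scripts to look and compute and a tool call to move; the robot and the scene stay as the last step left them, time stands still between calls to the robot, and variables do not carry over. Pictures are saved under pics/ and viewed, at most 10 in all, crops included, and the job is handed in when it is done.

Besides the shell and the picture viewer there is one more tool, called after "Emit:" as a command line: name --argument value ..., lists and objects as JSON in quotes. arm_command: Moves the arm, as the interface text tells. Its arguments: {"type":"object","properties":{"plan":{"type":"array"},"gripper":{"type":"number"},"force":{"type":"number"}},"required":["plan"]}

```bash
mkdir -p pics; cat > h.py <<'E'
import numpy as np, cv2
from station import *
from scipy.spatial.transform import Rotation as R
def cloud(name):
    im,d=get_image(name); c=calibration(name)
    v,u=np.mgrid[:d.shape[0],:d.shape[1]]
    p=np.stack([(u-c['cx'])/c['fx']*d,-(v-c['cy'])/c['fy']*d,-d],-1)
    T=np.array(c['pose']); w=p@T[:3,:3].T+T[:3,3]; w[d==0]=np.nan
    return im,d,w
E
python3 - <<'E'
from h import *
for n in('top','scene'):
    im,d,w=cloud(n); cv2.imwrite(f'pics/{n}0.png',im); np.savez(f'{n}0.npz',im=im,w=w)
    c=calibration(n); print(n,{k:c[k] for k in c if k!='pose'},np.round(c['pose'],3).tolist())
o=get_obs(); print(o, tcp_to_grasp)
E
```

```text
top {'fx': 419.56818716410146, 'fy': 419.56818716410146, 'cx': 285.36076605275923, 'cy': 214.8816569361712} [[-0.026, 0.985, -0.173, 0.294], [-1.0, -0.027, -0.007, -0.003], [-0.012, 0.173, 0.985, 1.253], [0.0, 0.0, 0.0, 1.0]]
scene {'fx': 384.09832871978745, 'fy': 384.09832871978745, 'cx': 275.6589967541186, 'cy': 210.84071482941792} [[-0.873, -0.359, 0.33, 0.802], [0.488, -0.649, 0.584, 0.54], [0.005, 0.671, 0.742, 0.825], [0.0, 0.0, 0.0, 1.0]]
{'t': 0.1, 'q': array([-1.40101862e+00,  5.33337313e-02,  1.61419182e+00,  6.23515083e-07,
        1.47600761e+00, -1.18982541e-01]), 'dq': array([-0.00134438, -0.00375652, -0.00193934,  0.00075952,  0.00106094,
        0.00150347]), 'effort': array([-7.81183826e-04, -3.94904244e+01, -3.71365643e+01, -2.30302776e-04,
        3.85642677e-03, -7.48483558e-06]), 'tool_pos': array([ 0.17794643, -0.59887523,  0.40353806]), 'tool_rot': array([-3.10698557e+00, -4.51730102e-01,  7.63852115e-05]), 'contact_force': array([ 0.12814926, -0.48516819, -0.78957887]), 'wrist_torque': array([0.01234087, 0.00792306, 0.02517518]), 'grip_force': 0.0, 'opening': 0.08535941689439043} 0.1547
```

View pics/top0.png

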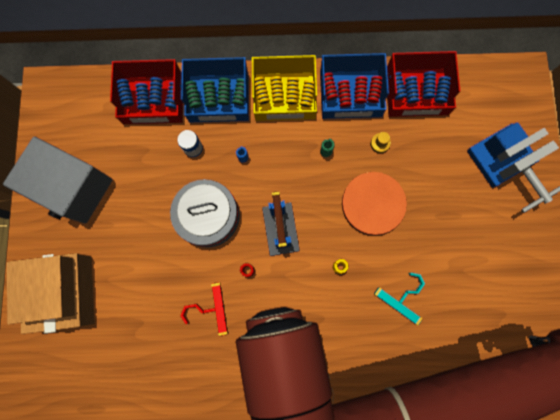

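View pics/scene0.png

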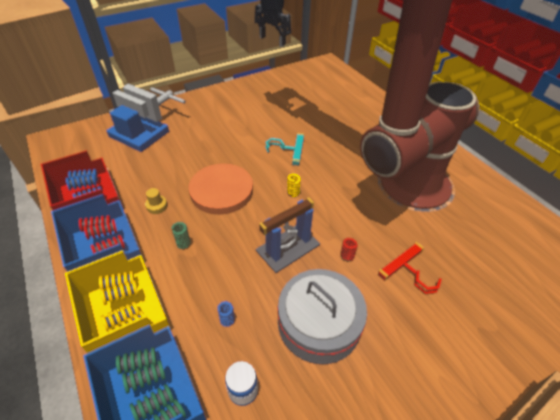

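The top view shows the pot at (203,211) with its loop running along image x, the stand at (281,225) with the brown handle, and the plate at (374,203). There are red and turquoise decoys, and the bystanders stand around them. Next I measure.

```bash
python3 - <<'E'
from h import *
for n in('top','scene'):
    z=np.load(n+'0.npz'); im,w=z['im'],z['w']; hsv=cv2.cvtColor(im,cv2.COLOR_BGR2HSV)
    Z=w[...,2]
    def rep(nm,m):
        m=m&np.isfinite(Z)
        p=w[m]; 
        if len(p)<5: print(nm,len(p));return
        r=cv2.minAreaRect(p[:,:2].astype(np.float32)*1000)
        print(n,nm,len(p),'mean',p.mean(0).round(4),'z',np.percentile(p[:,2],[2,50,98]).round(4),'rect',np.round(r[0],1),np.round(r[1],1),round(r[2],1))
    v,u=np.mgrid[:420,:560]
    box=lambda a,b,c,d:(u>=a)&(u<=c)&(v>=b)&(v<=d)
    B={'top':dict(pot=(165,175,245,250),stand=(255,185,305,260),plate=(335,165,412,240)),'scene':dict(pot=(265,255,375,365),stand=(250,190,325,270),plate=(180,160,260,215))}[n]
    b=box(*B['pot'])
    rep('rim/lidtop',b&(Z>.075)&(Z<.1)); rep('loop',b&(Z>.115)&(Z<.2)); rep('lid',b&(Z>.083)&(Z<.095))
    b=box(*B['stand'])
    rep('handle',b&(Z>.137)); rep('base',b&(Z>.006)&(Z<.014)); rep('hi',b&(Z>.118)&(Z<.137))
    b=box(*B['plate']); rep('plate',b&(Z>.024)&(Z<.04))
    im2=cv2.resize(im[slice(*{'top':(180,265),'scene':(190,275)}[n]),slice(*{'top':(165,310),'scene':(245,335)}[n])],None,fx=5,fy=5,interpolation=cv2.INTER_CUBIC); cv2.imwrite(f'pics/{n}c.png',im2)
E
```

```text
top rim/lidtop 3278 mean [0.5159 0.2389 0.0855] z [0.0769 0.0867 0.0926] rect [518.6 240.7] [189.3 186.4] 43.0
top loop 92 mean [0.5223 0.2359 0.1403] z [0.1191 0.1426 0.1483] rect [522.8 236.5] [ 8.3 75.7] 12.2
top lid 2189 mean [0.52   0.2379 0.0882] z [0.0833 0.0883 0.0928] rect [519.6 239. ] [182.2 183.8] 16.6
top handle 412 mean [0.4792 0.0233 0.1472] z [0.1413 0.1473 0.1513] rect [480.2  29.2] [149.9  31.9] 6.2
top base 877 mean [0.4687 0.021  0.0103] z [0.0064 0.0105 0.0136] rect [492.6  24.8] [146.2 228.4] 88.8
top hi 113 mean [0.4709 0.0208 0.1275] z [0.1194 0.1253 0.1362] rect [468.6  21.4] [125.7  43.7] 7.9
top plate 3116 mean [ 0.5399 -0.2582  0.0305] z [0.0258 0.0304 0.0354] rect [ 540.5 -259.5] [187.9 186. ] 87.1
scene rim/lidtop 5445 mean [0.5234 0.2485 0.0852] z [0.078  0.0871 0.0909] rect [518.  240.1] [187.9 188.9] 8.3
scene loop 175 mean [0.5217 0.2414 0.1383] z [0.1169 0.1418 0.1461] rect [521.3 238.4] [ 9.  76.1] 13.0
scene lid 3383 mean [0.5252 0.2428 0.0883] z [0.0843 0.0883 0.0911] rect [515.5 235.3] [168.5 175.7] 28.7
scene handle 521 mean [0.4842 0.026  0.1459] z [0.1378 0.1469 0.1498] rect [480.9  20.6] [148.2  32.3] 8.7
scene base 998 mean [0.4762 0.03   0.0105] z [0.0072 0.0105 0.0135] rect [444.3 -45.5] [291.1 171.9] 67.3
scene hi 269 mean [0.4804 0.0335 0.1299] z [0.1194 0.1309 0.1367] rect [479.5  23. ] [149.5  47.1] 7.5
scene plate 2287 mean [ 0.5424 -0.2532  0.0308] z [0.0268 0.0309 0.0341] rect [ 539.9 -258.1] [190.9 186.4] 71.7
```

View pics/scenec.png

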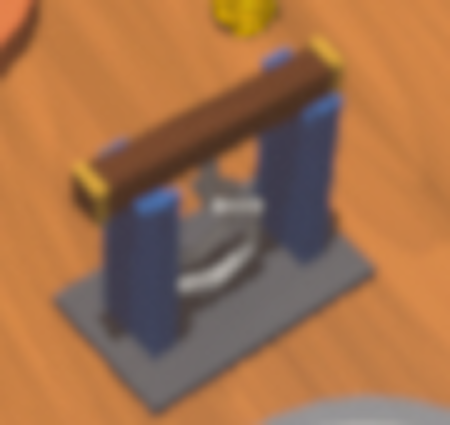

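View pics/topc.png

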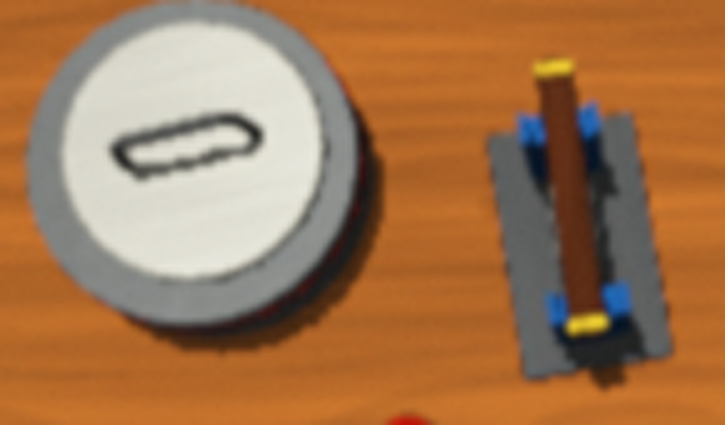

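```bash
python3 - <<'E'
from h import *
P={}
for n in('top','scene'):
    z=np.load(n+'0.npz'); im,w=z['im'],z['w']; Z=w[...,2]
    xy=w[...,:2]-[.4805,.0225]; near=(np.hypot(xy[...,0],xy[...,1])<.085)
    h=w[near&(Z>.143)&(Z<.152)]
    vx,vy,x0,y0=cv2.fitLine(h[:,:2].astype(np.float32),cv2.DIST_HUBER,0,.001,.001).ravel()
    if vx<0: vx,vy=-vx,-vy
    a=(h[:,:2]-[x0,y0])@[vx,vy]; b=(h[:,:2]-[x0,y0])@[-vy,vx]
    am=(np.percentile(a,.5)+np.percentile(a,99.5))/2; bm=(np.percentile(b,3)+np.percentile(b,97))/2
    print(n,'handle yaw',np.degrees(np.arctan2(vy,vx)),'ctr',x0+am*vx-bm*vy,y0+am*vy+bm*vx,'ext',np.ptp(a),np.ptp(b))
    l=w[(np.hypot(w[...,0]-.522,w[...,1]-.238)<.06)&(Z>.132)&(Z<.16)]
    vx,vy,x0,y0=cv2.fitLine(l[:,:2].astype(np.float32),cv2.DIST_HUBER,0,.001,.001).ravel()
    if vy<0: vx,vy=-vx,-vy
    a=(l[:,:2]-[x0,y0])@[vx,vy]; am=(a.min()+a.max())/2
    print(n,'loop yaw',np.degrees(np.arctan2(-vx,vy)),'ctr',x0+am*vx,y0+am*vy,np.ptp(a),np.percentile(l[:,2],90))
    pl=w[(np.hypot(w[...,0]-.54,w[...,1]+.258)<.12)&(Z>.024)&(Z<.04)].astype(np.float32)
    print('plate',cv2.minEnclosingCircle(pl[:,:2]))
    rm=w[(np.hypot(w[...,0]-.52,w[...,1]-.239)<.12)&(Z>.084)&(Z<.095)].astype(np.float32)
    hs=cv2.cvtColor(im,cv2.COLOR_BGR2HSV)
    for q in ((hs[...,2]>170)&(hs[...,1]<60),):
        m=q&(np.hypot(w[...,0]-.52,w[...,1]-.239)<.12)&(Z>.08)&(Z<.095); print('lid',cv2.minEnclosingCircle(w[m][:,:2].astype(np.float32)))
    c,s=np.cos(np.radians(8)),np.sin(np.radians(8))
    X=xy@[c,s];Y=xy@[-s,c]
    m=(abs(X)<.038)&(abs(Y)<.018)&(Z>.018)&(Z<.12)
    print('hook',n); 
    v,u=np.nonzero(m)
    for i in np.argsort(-Z[m])[::max(1,m.sum()//35)]: print(np.round([X[m][i]*1e3,Y[m][i]*1e3,Z[m][i]*1e3]),end=' ')
    print()
E
```

```text
top handle yaw 5.980775 ctr 0.48005091868832783 0.02320966669892038 ext 0.1497587777239337 0.0202515723208423
top loop yaw 12.700651 ctr 0.5218114405260841 0.2386096443998133 0.0712293640303496 0.14706946259317363Traceback (most recent call last):
  File "<stdin>", line 18, in <module>
cv2.error: OpenCV(4.12.0) /io/opencv/modules/imgproc/src/shapedescr.cpp:201: error: (-215:Assertion failed) count >= 0 && (depth == CV_32F || depth == CV_32S) in function 'minEnclosingCircle'
```

```bash
python3 - <<'E'
from h import *
for n in('top','scene'):
    z=np.load(n+'0.npz'); im,w=z['im'],z['w']; Z=w[...,2]
    xy=w[...,:2]-[.4803,.023]; near=(np.hypot(xy[...,0],xy[...,1])<.085)
    if n=='scene':
        for (cx,cy,r,lo,hi,yx) in((.48,.023,.085,.143,.152,0),(.522,.238,.06,.132,.16,1)):
            h=w[(np.hypot(w[...,0]-cx,w[...,1]-cy)<r)&(Z>lo)&(Z<hi)].astype(np.float32)
            vx,vy,x0,y0=cv2.fitLine(h[:,:2].copy(),cv2.DIST_HUBER,0,.001,.001).ravel()
            a=(h[:,:2]-[x0,y0])@[vx,vy]; am=(a.min()+a.max())/2
            print(n,'yaw',np.degrees(np.arctan2(vy,vx))-90*yx,'ctr',x0+am*vx,y0+am*vy,np.ptp(a),np.percentile(h[:,2],80))
    pl=w[(np.hypot(w[...,0]-.54,w[...,1]+.258)<.12)&(Z>.024)&(Z<.04)]
    print('plate',cv2.minEnclosingCircle(np.ascontiguousarray(pl[:,:2],dtype=np.float32)))
    hs=cv2.cvtColor(im,cv2.COLOR_BGR2HSV)
    m=(hs[...,2]>150)&(hs[...,1]<60)&(np.hypot(w[...,0]-.52,w[...,1]-.239)<.12)&(Z>.08)&(Z<.095); print('lid',cv2.minEnclosingCircle(np.ascontiguousarray(w[m][:,:2],dtype=np.float32)))
    c,s=np.cos(np.radians(6.5)),np.sin(np.radians(6.5))
    X=xy@[c,s];Y=xy@[-s,c]
    m=(abs(X)<.038)&(abs(Y)<.018)&(Z>.018)&(Z<.12)
    print('hook',n)
    for i in np.argsort(-Z[m])[::max(1,m.sum()//35)]: print(*[int(round(k[m][i]*1e3)) for k in(X,Y,Z)],end=' | ')
    print()
E
```

```text
plate ((0.5412910580635071, -0.25856533646583557), 0.09518193453550339)
lid ((0.5226360559463501, 0.23965562880039215), 0.07574321329593658)
hook top
35 12 120 | 35 -13 115 | 36 -16 110 | 35 15 110 | 35 13 108 | 35 -15 100 | 36 -13 97 | 35 16 94 | 35 13 91 | -2 13 90 | 1 12 89 | 0 -10 89 | 3 -11 88 | 36 -12 85 | 35 -15 85 | -2 -13 85 | -10 -12 82 | -13 -11 82 | -5 -12 82 | -7 -12 82 | -4 13 82 | -15 12 80 | -18 -10 79 | 36 -18 79 | 35 17 78 | -15 -11 78 | -12 12 76 | -20 13 76 | 35 14 75 | 35 11 75 | -21 -10 75 | 35 -12 72 | 35 -15 71 | -17 13 71 | 35 17 64 | 36 -18 63 | -22 -12 63 | 35 12 58 | 36 15 58 | -24 -12 54 | 36 -12 52 | 36 -14 52 | 34 12 47 | 36 -17 45 | 35 15 45 | 23 -13 42 | 17 12 41 | 20 -12 40 | 15 12 38 | 36 -11 38 | 18 -12 36 | 15 -11 36 | 36 -14 35 | 35 -17 34 | 35 16 30 | 35 13 26 | 14 13 26 | 35 -14 25 | 36 -11 21 | 35 -17 18 | 
scene yaw 5.7368045 ctr 0.48044166 0.024683645 0.14749944 0.14828949
scene yaw -167.57504 ctr 0.52257496 0.2380073 0.074781306 0.14431915
plate ((0.5394004583358765, -0.25828781723976135), 0.09715348482131958)
lid ((0.5177322626113892, 0.2412962168455124), 0.0932610034942627)
hook scene
0 4 117 | 3 0 110 | -1 3 107 | -3 4 102 | -2 6 98 | -4 4 91 | 1 7 89 | -3 13 88 | 3 -4 87 | 2 3 86 | -6 14 83 | -15 11 82 | -16 -8 78 | -15 11 75 | -23 9 74 | -19 -7 73 | -20 -8 67 | -22 -6 64 | -20 10 61 | -19 11 54 | -23 -7 46 | 22 11 43 | -19 8 43 | -20 11 42 | -18 13 41 | -23 12 40 | -14 -11 40 | -8 -8 38 | -4 11 37 | -14 -7 36 | 6 11 36 | 8 9 35 | 13 12 34 | 1 9 34 | -7 -6 33 | -2 14 32 | 2 10 32 | 9 11 30 | -1 11 26 |
```

The hook's back is on the stand's -x side, so it opens towards world +x (yaw about 5.9°). The loop's x axis is at yaw 12.5°. The heights match the given sizes: loop top at 144 mm, handle top at 147 mm, plate at 30 mm. Next is the move helper.

```bash
cat >> h.py <<'E'
def go(x,y,z,yaw):
    "row (cm, rad) from measured pose to grasp point x,y,z, lifter yaw (deg), tool down"
    o=get_obs(); Rc=R.from_rotvec(o['tool_rot']); a=np.radians(yaw)
    Rt=R.from_matrix([[np.cos(a),np.sin(a),0],[np.sin(a),-np.cos(a),0],[0,0,-1]])
    g=o['tool_pos']+Rc.apply([0,0,tcp_to_grasp]); p=np.array([x,y,z])+[0,0,tcp_to_grasp]
    print('t',round(o['t'],2),'grasp',g.round(4),'yaw',np.degrees(np.arctan2(*Rc.as_matrix()[1::-1,0])).round(2),'F',np.round(o['contact_force'],1),'open',round(o['opening'],4))
    print('row',np.round(Rc.inv().apply(p-o['tool_pos'])*100,2),np.round((Rc.inv()*Rt).as_rotvec(),3))
E
python3 -c "
from h import *
go(.4803,.024,.21,5.9)"
```

```text
t 0.1 grasp [ 0.1779 -0.5986  0.2488] yaw 16.54 F [ 0.1 -0.5 -0.8] open 0.0854
row [ 46.72 -51.09   3.99] [-0.002 -0.     0.186]
```

Emit:
arm_command --plan '[[[2, -2.2, 0, 0, 0, 0.02], [4.5, -5, 0, 0, 0, 0.04], [7, -7.7, 0, 0, 0, 0.06], [10, -11, 0, 0, 0, 0.08], [13, -14.2, 0, 0, 0, 0.1], [16, -17.5, 0, 0, 0, 0.12], [19, -20.8, 0, 0, 0, 0.14], [22, -24, 0, 0, 0, 0.16], [25, -27.3, 0, 0, 0, 0.186], [28, -30.6, 0, 0, 0, 0.186], [31, -33.9, 0, 0, 0, 0.186], [33, -36.1, 0, 0, 0, 0.186]]]' --gripper -1

```text
t: 1.1
tool_pos: [0.3873, -0.166, 0.4044]
tool_rot: [3.137, 0.161, 0.0]
contact_force: [1.3, -0.8, 0.9]
opening: 0.0855
grip_force: 0.0
```

```bash
python3 -c "
from h import *
go(.4803,.024,.21,5.9)"
```

```text
t 1.1 grasp [ 0.3873 -0.166   0.2497] yaw 5.86 F [ 1.3 -0.8  0.9] open 0.0855
row [ 11.2  -17.95   3.97] [ 0.    -0.    -0.001]
```

Emit:
arm_command --plan '[[[2, -3.2, 0, 0, 0, 0], [4, -6.4, 0, 0, 0, 0], [6, -9.6, 0, 0, 0, 0], [8, -12.8, 1, 0, 0, 0], [9.5, -15.2, 2, 0, 0, 0], [10.5, -16.8, 3, 0, 0, 0], [10.9, -17.5, 3.5, 0, 0, 0], [11, -17.7, 3.8, 0, 0, 0], [11, -17.7, 3.8, 0, 0, 0], [11, -17.7, 3.8, 0, 0, 0]]]'

```text
t: 1.93
tool_pos: [0.4782, 0.0184, 0.3668]
tool_rot: [3.137, 0.16, -0.0]
contact_force: [-0.3, -0.7, 0.7]
opening: 0.0852
grip_force: 0.0
```

```bash
python3 -c "
from h import *
go(.4803,.024,.135,5.9)"
```

```text
t 1.93 grasp [0.4782 0.0184 0.2121] yaw 5.83 F [-0.3 -0.7  0.7] open 0.0852
row [ 0.26 -0.54  7.71] [ 0.     0.    -0.001]
```

Emit:
arm_command --plan '[[[0.2, -0.5, 1, 0, 0, 0], [0.2, -0.5, 2.5, 0, 0, 0], [0.2, -0.5, 4, 0, 0, 0], [0.2, -0.5, 5.5, 0, 0, 0], [0.2, -0.5, 6.7, 0, 0, 0], [0.2, -0.5, 7.4, 0, 0, 0], [0.2, -0.5, 7.7, 0, 0, 0], [0.2, -0.5, 7.7, 0, 0, 0], [0.2, -0.5, 7.7, 0, 0, 0]]]'

```text
t: 2.68
tool_pos: [0.4802, 0.0243, 0.2903]
tool_rot: [3.137, 0.161, 0.001]
contact_force: [0.8, -0.2, 0.7]
opening: 0.0853
grip_force: 0.0
```

```bash
python3 -c "
from h import *
go(.4803,.024,.135,5.9)"
```

```text
t 2.68 grasp [0.4803 0.0243 0.1356] yaw 5.87 F [ 0.8 -0.2  0.7] open 0.0853
row [0.01 0.03 0.06] [ 0.    -0.001 -0.   ]
```

Emit:
arm_command --plan '[[[0, 0, 0, 0, 0, 0], [0, 0, 0, 0, 0, 0], [0, 0, 0, 0, 0, 0], [0, 0, 0, 0, 0, 0], [0, 0, 0, 0, 0, 0], [0, 0, 0, 0, 0, 0], [0, 0, 0, 0, 0, 0], [0, 0, 0, 0, 0, 0], [0, 0, 0, 0, 0, 0], [0, 0, 0, 0, 0, 0]]]' --gripper 1 --force 80

```text
t: 3.52
tool_pos: [0.4801, 0.0244, 0.2902]
tool_rot: [3.137, 0.161, 0.001]
contact_force: [-1.0, 0.6, 3.4]
opening: 0.0189
grip_force: 78.7
```

```bash
python3 -c "
from h import *
go(.4803,.024,.3,5.9)"
```

```text
t 3.52 grasp [0.4802 0.0244 0.1355] yaw 5.89 F [-1.   0.6  3.4] open 0.0189
row [  0.03   0.04 -16.45] [ 0.    -0.001 -0.   ]
```

Emit:
arm_command --plan '[[[0, 0, -0.5, 0, 0, 0], [0, 0, -1.5, 0, 0, 0], [0, 0, -3, 0, 0, 0], [0, 0, -5, 0, 0, 0], [0, 0, -7, 0, 0, 0], [0, 0, -9, 0, 0, 0], [0, 0, -11, 0, 0, 0], [0, 0, -13, 0, 0, 0], [0, 0, -15, 0, 0, 0], [0, 0, -16, 0, 0, 0], [0, 0, -16.5, 0, 0, 0], [0, 0, -16.5, 0, 0, 0]]]'

```text
t: 4.52
tool_pos: [0.4799, 0.0244, 0.4557]
tool_rot: [3.137, 0.161, 0.002]
contact_force: [-0.5, -1.2, -2.6]
opening: 0.0188
grip_force: 78.1
```

```bash
python3 -c "
from h import *
go(.4615,.2251,.3,12.5)"
```

```text
t 4.52 grasp [0.4801 0.0244 0.301 ] yaw 5.89 F [-0.5 -1.2 -2.6] open 0.0188
row [  0.23 -20.15   0.09] [ 0.    -0.002 -0.115]
```

Emit:
arm_command --plan '[[[0, -0.7, 0, 0, 0, 0], [0, -2.2, 0, 0, 0, -0.02], [0, -4.4, 0, 0, 0, -0.04], [0.1, -7, 0, 0, 0, -0.06], [0.1, -9.6, 0, 0, 0, -0.08], [0.2, -12.2, 0, 0, 0, -0.1], [0.2, -14.8, 0, 0, 0, -0.115], [0.2, -17.2, 0, 0, 0, -0.115], [0.2, -19, 0, 0, 0, -0.115], [0.2, -20.1, 0, 0, 0, -0.115], [0.2, -20.1, 0, 0, 0, -0.115], [0.2, -20.1, 0, 0, 0, -0.115]]]'

```text
t: 5.52
tool_pos: [0.461, 0.2248, 0.4535]
tool_rot: [3.122, 0.343, -0.003]
contact_force: [0.6, -0.6, -2.9]
opening: 0.0191
grip_force: 78.5
```

```bash
python3 - <<'E'
from h import *
go(.4615,.2251,.216,12.5)
im,d,w=cloud('scene'); cv2.imwrite('pics/s1.png',im)
im2,d,w2=cloud('top'); np.savez('s1.npz',w=w,w2=w2)
for ww in (w,w2):
    Z=ww[...,2]; c,s=np.cos(np.radians(12.5)),np.sin(np.radians(12.5))
    q=ww[...,:2]-[.522,.2385]; X=q@[c,s];Y=q@[-s,c]
    for lo,hi in((.155,.185),(.185,.25),(.305,.32)):
        m=(abs(X+.06)<.09)&(abs(Y)<.03)&(Z>lo)&(Z<hi)
        if m.sum()>3: print(lo,m.sum(),'X',np.percentile(X[m],[1,99]).round(4),'Y',np.percentile(Y[m],[1,50,99]).round(4),'Z',np.percentile(Z[m],[1,99]).round(4))
E
```

```text
t 5.52 grasp [0.4607 0.2246 0.2988] yaw 12.54 F [ 0.6 -0.6 -2.9] open 0.0191
row [ 0.07 -0.02  8.28] [0.001 0.002 0.001]
0.185 254 X [-0.0867 -0.0388] Y [-0.0133  0.0065  0.0119] Z [0.1921 0.2494]
0.305 572 X [-0.1137  0.0109] Y [-0.0177 -0.      0.0219] Z [0.3052 0.3189]
0.185 32 X [-0.0862 -0.0484] Y [-0.0145 -0.0127 -0.0087] Z [0.193  0.2169]
```

View pics/s1.png

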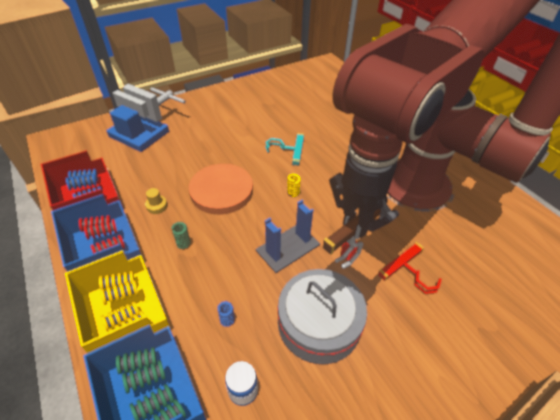

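The lifter hangs upright in the gripper with its hook at about (350,250), behind the loop at (322,298). Measured against the loop it sits as intended, so I go down.

Emit:
arm_command --plan '[[[0, 0, 0.7, 0, 0, 0], [0, 0, 2, 0, 0, 0], [0, 0, 3.5, 0, 0, 0], [0, 0, 5, 0, 0, 0], [0, 0, 6.5, 0, 0, 0], [0, 0, 7.7, 0, 0, 0], [0, 0, 8.2, 0, 0, 0], [0, 0, 8.3, 0, 0, 0], [0, 0, 8.3, 0, 0, 0]]]'

```text
t: 6.37
tool_pos: [0.4613, 0.2244, 0.3714]
tool_rot: [3.123, 0.341, -0.001]
contact_force: [-0.3, 0.3, -1.7]
opening: 0.0186
grip_force: 78.4
```

```bash
python3 -c "
from h import *
go(.522,.2385,.2155,12.5)"
```

```text
t 6.37 grasp [0.4612 0.2243 0.2167] yaw 12.46 F [-0.3  0.3 -1.7] open 0.0186
row [ 6.23 -0.07  0.11] [ 0.     0.001 -0.001]
```

Emit:
arm_command --plan '[[[0.5, 0, 0.1, 0, 0, 0], [1.3, 0, 0.1, 0, 0, 0], [2.2, 0, 0.1, 0, 0, 0], [3.1, 0, 0.1, 0, 0, 0], [4, -0.1, 0.1, 0, 0, 0], [4.9, -0.1, 0.1, 0, 0, 0], [5.6, -0.1, 0.1, 0, 0, 0], [6.1, -0.1, 0.1, 0, 0, 0], [6.2, -0.1, 0.1, 0, 0, 0], [6.2, -0.1, 0.1, 0, 0, 0], [6.2, -0.1, 0.1, 0, 0, 0]]]'

```text
t: 7.28
tool_pos: [0.5215, 0.2389, 0.3706]
tool_rot: [3.123, 0.341, -0.001]
contact_force: [0.2, 0.3, -2.7]
opening: 0.0185
grip_force: 78.4
```

```bash
python3 - <<'E'
from h import *
go(.522,.2385,.24,12.5)
im,d,w=cloud('scene'); cv2.imwrite('pics/s2.png',cv2.resize(im[180:370,250:420],None,fx=3,fy=3,interpolation=cv2.INTER_CUBIC))
E
```

```text
t 7.28 grasp [0.5214 0.2389 0.2159] yaw 12.48 F [ 0.2  0.3 -2.7] open 0.0185
row [ 0.04  0.05 -2.41] [ 0.     0.001 -0.   ]
```

View pics/s2.png

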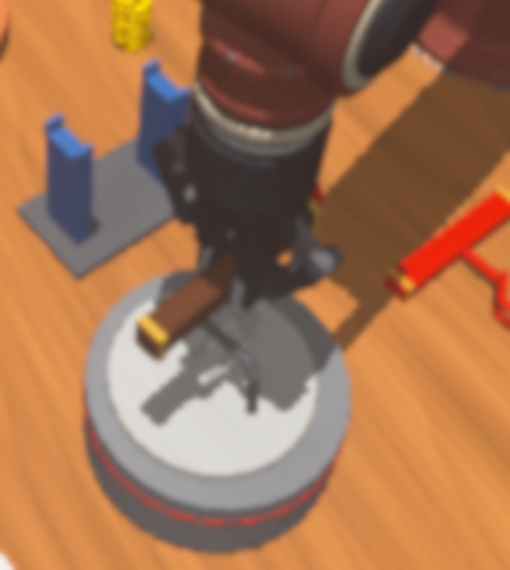

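The hook has passed under the bar: its lip shows in front at about (212,375) in the crop. No force yet. I lift slowly.

Emit:
arm_command --plan '[[[0, 0, -0.7, 0, 0, 0], [0, 0, -1.4, 0, 0, 0], [0, 0, -1.9, 0, 0, 0], [0, 0, -2.2, 0, 0, 0], [0, 0, -2.4, 0, 0, 0], [0, 0, -2.6, 0, 0, 0], [0, 0, -2.9, 0, 0, 0], [0, 0, -3.3, 0, 0, 0], [0, 0, -3.8, 0, 0, 0], [0, 0, -4.3, 0, 0, 0], [0, 0, -4.8, 0, 0, 0], [0, 0, -5.2, 0, 0, 0]]]'

```text
t: 8.33
tool_pos: [0.5217, 0.239, 0.4237]
tool_rot: [-3.123, -0.341, -0.001]
contact_force: [0.2, 0.5, -6.4]
opening: 0.0188
grip_force: 78.3
```

```bash
python3 -c "
from h import *
go(.522,.2385,.36,12.5)"
```

```text
t 8.33 grasp [0.5218 0.239  0.269 ] yaw 12.48 F [ 0.2  0.5 -6.4] open 0.0188
row [ 0.03  0.05 -9.1 ] [-0.    -0.001 -0.   ]
```

Emit:
arm_command --plan '[[[0, 0, -0.5, 0, 0, 0], [0, 0, -1.1, 0, 0, 0], [0, 0, -1.9, 0, 0, 0], [0, 0, -2.8, 0, 0, 0], [0, 0, -3.8, 0, 0, 0], [0, 0, -4.8, 0, 0, 0], [0, 0, -5.8, 0, 0, 0], [0, 0, -6.8, 0, 0, 0], [0, 0, -7.7, 0, 0, 0], [0, 0, -8.4, 0, 0, 0], [0, 0, -8.9, 0, 0, 0], [0, 0, -9.1, 0, 0, 0]]]'

```text
t: 9.33
tool_pos: [0.5216, 0.2389, 0.5149]
tool_rot: [-3.123, -0.341, -0.002]
contact_force: [0.7, 0.6, -7.1]
opening: 0.0188
grip_force: 78.3
```

```bash
python3 - <<'E'
from h import *
go(.540,-.2585,.36,12.5)
im,d,w=cloud('scene'); cv2.imwrite('pics/s3.png',cv2.resize(im[140:370,230:450],None,fx=2.5,fy=2.5,interpolation=cv2.INTER_CUBIC))
E
```

```text
t 9.33 grasp [0.5218 0.239  0.3602] yaw 12.48 F [ 0.7  0.6 -7.1] open 0.0188
row [-8.950e+00  4.897e+01  1.000e-02] [-0.    -0.001 -0.   ]
```

View pics/s3.png

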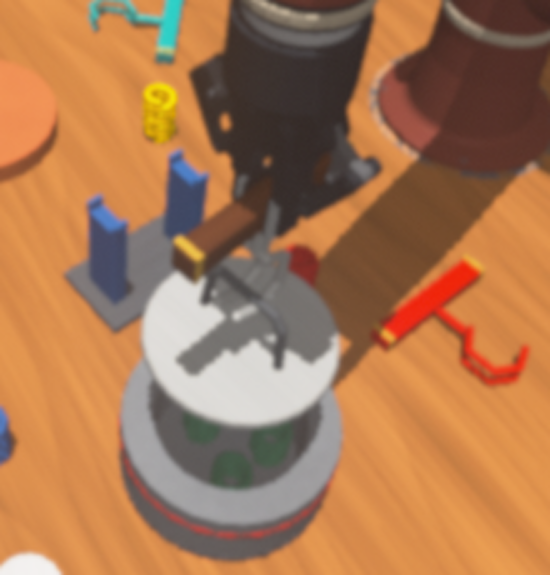

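The lid hangs level above the pot, and the green springs are visible inside. I carry it smoothly towards the plate.

Emit:
arm_command --plan '[[[0, 0.1, 0, 0, 0, 0], [-0.07, 0.4, 0, 0, 0, 0], [-0.16, 0.9, 0, 0, 0, 0], [-0.29, 1.6, 0, 0, 0, 0], [-0.46, 2.5, 0, 0, 0, 0], [-0.66, 3.6, 0, 0, 0, 0], [-0.88, 4.8, 0, 0, 0, 0], [-1.1, 6, 0, 0, 0, 0], [-1.32, 7.2, 0, 0, 0, 0], [-1.54, 8.4, 0, 0, 0, 0], [-1.76, 9.6, 0, 0, 0, 0], [-1.98, 10.8, 0, 0, 0, 0]]]'

```text
t: 10.38
tool_pos: [0.5256, 0.1278, 0.5138]
tool_rot: [3.123, 0.341, 0.0]
contact_force: [0.2, 0.3, -7.5]
opening: 0.019
grip_force: 78.4
```

Emit:
arm_command --plan '[[[-0.22, 1.2, 0, 0, 0, 0], [-0.44, 2.4, 0, 0, 0, 0], [-0.66, 3.6, 0, 0, 0, 0], [-0.88, 4.8, 0, 0, 0, 0], [-1.1, 6, 0, 0, 0, 0], [-1.32, 7.2, 0, 0, 0, 0], [-1.54, 8.4, 0, 0, 0, 0], [-1.76, 9.6, 0, 0, 0, 0], [-1.98, 10.8, 0, 0, 0, 0], [-2.2, 12, 0, 0, 0, 0], [-2.42, 13.2, 0, 0, 0, 0], [-2.64, 14.4, 0, 0, 0, 0]]]'

```text
t: 11.38
tool_pos: [0.5309, -0.0183, 0.5137]
tool_rot: [-3.123, -0.342, 0.0]
contact_force: [1.4, -0.2, -7.3]
opening: 0.0185
grip_force: 78.4
```

Emit:
arm_command --plan '[[[-0.22, 1.2, 0, 0, 0, 0], [-0.44, 2.4, 0, 0, 0, 0], [-0.66, 3.6, 0, 0, 0, 0], [-0.88, 4.8, 0, 0, 0, 0], [-1.1, 6, 0, 0, 0, 0], [-1.32, 7.2, 0, 0, 0, 0], [-1.54, 8.4, 0, 0, 0, 0], [-1.76, 9.6, 0, 0, 0, 0], [-1.98, 10.8, 0, 0, 0, 0], [-2.2, 12, 0, 0, 0, 0], [-2.42, 13.2, 0, 0, 0, 0], [-2.64, 14.4, 0, 0, 0, 0]]]'

```text
t: 12.38
tool_pos: [0.5363, -0.1646, 0.5137]
tool_rot: [3.123, 0.341, -0.0]
contact_force: [-0.3, 0.2, -6.4]
opening: 0.0186
grip_force: 78.4
```

Emit:
arm_command --plan '[[[-0.22, 1.2, 0, 0, 0, 0], [-0.44, 2.4, 0, 0, 0, 0], [-0.66, 3.6, 0, 0, 0, 0], [-0.86, 4.7, 0, 0, 0, 0], [-1.04, 5.7, 0, 0, 0, 0], [-1.21, 6.6, 0, 0, 0, 0], [-1.37, 7.5, 0, 0, 0, 0], [-1.5, 8.2, 0, 0, 0, 0], [-1.6, 8.7, 0, 0, 0, 0], [-1.67, 9.1, 0, 0, 0, 0], [-1.7, 9.3, 0, 0, 0, 0], [-1.7, 9.4, 0, 0, 0, 0]]]'

```text
t: 13.38
tool_pos: [0.54, -0.259, 0.5137]
tool_rot: [-3.123, -0.341, 0.0]
contact_force: [0.3, -0.2, -6.9]
opening: 0.0191
grip_force: 78.4
```

```bash
python3 - <<'E'
from h import *
go(.540,-.2585,.24,12.5)
for n in('scene','top'):
    im,d,w=cloud(n); Z=w[...,2]; m=(np.hypot(w[...,0]-.54,w[...,1]+.2585)<.1)&(Z>.195)&(Z<.22)
    p=w[m]; print(n,m.sum(),cv2.minEnclosingCircle(np.ascontiguousarray(p[:,:2],dtype=np.float32)),np.linalg.lstsq(np.c_[p[:,:2]-[.54,-.2585],np.ones(len(p))],p[:,2],rcond=None)[0].round(4))
    cv2.imwrite(f'pics/{n}4.png',im)
E
```

```text
t 13.38 grasp [ 0.54  -0.259  0.359] yaw 12.48 F [ 0.3 -0.2 -6.9] open 0.0191
row [ 1.00e-02 -5.00e-02  1.19e+01] [-0.  0. -0.]
scene 1528 ((0.5394755601882935, -0.25835490226745605), 0.0762919932603836) [-0.008  -0.0134  0.2079]
top 512 ((0.5410947799682617, -0.2583979666233063), 0.07433314621448517) [-0.0111 -0.0327  0.2092]
```

The lid is centred over the plate and level. I lower it: quickly at first, then slowly.

Emit:
arm_command --plan '[[[0, 0, 0.4, 0, 0, 0], [0, 0, 1.2, 0, 0, 0], [0, 0, 2.4, 0, 0, 0], [0, 0, 3.8, 0, 0, 0], [0, 0, 5.3, 0, 0, 0], [0, 0, 6.8, 0, 0, 0], [0, 0, 8.3, 0, 0, 0], [0, 0, 9.8, 0, 0, 0], [0, 0, 11.3, 0, 0, 0], [0, 0, 12.6, 0, 0, 0], [0, 0, 13.5, 0, 0, 0], [0, 0, 14, 0, 0, 0]]]'

```text
t: 14.48
tool_pos: [0.5396, -0.2587, 0.3711]
tool_rot: [-3.121, -0.341, 0.004]
contact_force: [-1.1, 0.1, -6.8]
opening: 0.0191
grip_force: 78.5
```

Emit:
arm_command --plan '[[[0, 0, 0.3, 0, 0, 0], [0, 0, 0.5, 0, 0, 0], [0, 0, 0.7, 0, 0, 0], [0, 0, 0.9, 0, 0, 0], [0, 0, 1.1, 0, 0, 0], [0, 0, 1.3, 0, 0, 0], [0, 0, 1.5, 0, 0, 0], [0, 0, 1.7, 0, 0, 0], [0, 0, 1.9, 0, 0, 0], [0, 0, 2.1, 0, 0, 0], [0, 0, 2.3, 0, 0, 0], [0, 0, 2.5, 0, 0, 0]]]'

```text
t: 15.48
tool_pos: [0.5403, -0.2591, 0.3499]
tool_rot: [3.121, 0.341, 0.003]
contact_force: [-0.2, -0.0, -2.0]
opening: 0.019
grip_force: 79.2
```

```bash
python3 -c "
from h import *
go(.540,-.2585,.175,12.5)"
```

```text
t 15.48 grasp [ 0.5406 -0.2593  0.1952] yaw 12.48 F [-0.2 -0.  -2. ] open 0.019
row [-0.02 -0.07  2.01] [ 0.002 -0.002 -0.   ]
```

Emit:
arm_command --plan '[[[0, 0, 0.3, 0, 0, 0], [0, 0, 0.7, 0, 0, 0], [0, 0, 1.1, 0, 0, 0], [0, 0, 1.5, 0, 0, 0], [0, 0, 1.8, 0, 0, 0], [0, 0, 2, 0, 0, 0], [0, 0, 2, 0, 0, 0], [0, 0, 2, 0, 0, 0]]]'

```text
t: 16.15
tool_pos: [0.54, -0.2588, 0.3285]
tool_rot: [-3.123, -0.341, 0.0]
contact_force: [0.1, 0.2, -3.4]
opening: 0.019
grip_force: 79.2
```

Emit:
arm_command --plan '[[[-0.4, 0, 0, 0, 0, 0], [-1.1, 0, 0, 0, 0, 0], [-1.9, 0, 0, 0, 0, 0], [-2.7, 0, 0, 0, 0, 0], [-3.5, 0, 0, 0, 0, 0], [-4.3, 0, 0, 0, 0, 0], [-5.1, 0, 0, 0, 0, 0], [-5.9, 0, 0, 0, 0, 0], [-6.5, 0, 0, 0, 0, 0], [-6.8, 0, 0, 0, 0, 0], [-6.8, 0, 0, 0, 0, 0]]]'

```text
t: 17.07
tool_pos: [0.473, -0.2737, 0.3287]
tool_rot: [3.123, 0.34, 0.0]
contact_force: [-0.1, 0.6, -2.9]
opening: 0.019
grip_force: 79.2
```

```bash
python3 - <<'E'
from h import *
go(.475,-.273,.31,12.5)
im,d,w=cloud('scene'); Z=w[...,2]; m=(np.hypot(w[...,0]-.54,w[...,1]+.2585)<.1)&(Z>.041)&(Z<.056)
p=w[m]; print(m.sum(),cv2.minEnclosingCircle(np.ascontiguousarray(p[:,:2],dtype=np.float32)),np.linalg.lstsq(np.c_[p[:,:2]-[.54,-.2585],np.ones(len(p))],p[:,2],rcond=None)[0].round(4))
cv2.imwrite('pics/s5.png',im[60:340,130:500])
E
```

```text
t 17.07 grasp [ 0.473  -0.2737  0.174 ] yaw 12.44 F [-0.1  0.6 -2.9] open 0.019
row [  0.21  -0.03 -13.6 ] [ 0.    -0.    -0.001]
1358 ((0.5388972163200378, -0.2590692937374115), 0.07609696686267853) [-0.0033 -0.0094  0.0488]
```

View pics/s5.png

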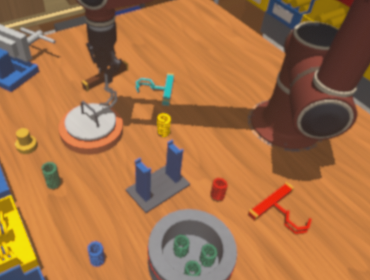

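The lid lies flat on the plate, at (90,122) in the crop, with its centre within 2 mm of the plate's. The hook is clear behind it. I go up and back to the stand.

Emit:
arm_command --plan '[[[0, 0, -0.7, 0, 0, 0], [0, 0, -2, 0, 0, 0], [0, 0, -3.5, 0, 0, 0], [0, 0, -5, 0, 0, 0], [0, 0, -6.5, 0, 0, 0], [0, 0, -8, 0, 0, 0], [0, 0, -9.5, 0, 0, 0], [0, 0, -11, 0, 0, 0], [0, 0, -12.3, 0, 0, 0], [0, 0, -13.2, 0, 0, 0], [0, 0, -13.6, 0, 0, 0], [0, 0, -13.6, 0, 0, 0]]]'

```text
t: 18.12
tool_pos: [0.4738, -0.2736, 0.4663]
tool_rot: [3.121, 0.342, 0.003]
contact_force: [0.4, 0.5, -2.7]
opening: 0.019
grip_force: 79.1
```

```bash
python3 -c "
from h import *
go(.4802,.0244,.3,5.9)"
```

```text
t 18.12 grasp [ 0.4741 -0.2738  0.3116] yaw 12.49 F [ 0.4  0.5 -2.7] open 0.019
row [  7.07 -28.95   1.12] [ 0.002 -0.002  0.115]
```

Emit:
arm_command --plan '[[[0.2, -1, 0, 0, 0, 0], [0.7, -3, 0, 0, 0, 0.02], [1.4, -5.8, 0, 0, 0, 0.03], [2.2, -9, 0.1, 0, 0, 0.05], [3, -12.2, 0.2, 0, 0, 0.06], [3.8, -15.4, 0.4, 0, 0, 0.08], [4.5, -18.6, 0.6, 0, 0, 0.1], [5.3, -21.8, 0.8, 0, 0, 0.115], [6.1, -25, 1, 0, 0, 0.115], [6.7, -27.4, 1.1, 0, 0, 0.115], [7, -28.6, 1.1, 0, 0, 0.115], [7.1, -28.9, 1.1, 0, 0, 0.115]]]'

```text
t: 19.12
tool_pos: [0.4798, 0.0264, 0.4522]
tool_rot: [-3.136, -0.167, 0.004]
contact_force: [0.2, -0.2, -2.8]
opening: 0.0194
grip_force: 79.2
```

Emit:
arm_command --plan '[[[0, 0, 0, 0, 0, 0], [0, 0, 0, 0, 0, 0], [0, 0, 0, 0, 0, 0]]]'

```text
t: 19.37
tool_pos: [0.4804, 0.0232, 0.4533]
tool_rot: [3.137, 0.159, -0.001]
contact_force: [0.5, 0.3, -2.0]
opening: 0.0191
grip_force: 79.2
```

```bash
python3 - <<'E'
from h import *
go(.4802,.0244,.15,5.9)
im,d,w=cloud('scene'); Z=w[...,2]
m=(np.hypot(w[...,0]-.48,w[...,1]-.024)<.09)&(Z>.305)&(Z<.316)
h=w[m]; vx,vy,x0,y0=cv2.fitLine(np.ascontiguousarray(h[:,:2],dtype=np.float32),cv2.DIST_HUBER,0,.001,.001).ravel()
a=(h[:,:2]-[x0,y0])@[vx,vy]; am=(a.min()+a.max())/2
print(np.degrees(np.arctan2(vy,vx)),x0+am*vx,y0+am*vy,np.ptp(a),np.polyfit(a,h[:,2],1))
E
```

```text
t 19.37 grasp [0.4803 0.0232 0.2986] yaw 5.82 F [ 0.5  0.3 -2. ] open 0.0191
row [ 0.   -0.12 14.86] [ 0.     0.001 -0.001]
4.460221 0.4798833212910283 0.026045795627882642 0.14851002683256426 [-0.00073996  0.30998303]
```

Emit:
arm_command --plan '[[[0, -0.1, 0.5, 0, 0, 0], [0, -0.1, 1.5, 0, 0, 0], [0, -0.1, 3, 0, 0, 0], [0, -0.1, 4.5, 0, 0, 0], [0, -0.1, 6, 0, 0, 0], [0, -0.1, 7.5, 0, 0, 0], [0, -0.1, 9, 0, 0, 0], [0, -0.1, 10.5, 0, 0, 0], [0, -0.1, 12, 0, 0, 0], [0, -0.1, 13.2, 0, 0, 0], [0, -0.1, 14.2, 0, 0, 0], [0, -0.1, 14.7, 0, 0, 0]]]'

```text
t: 20.42
tool_pos: [0.4798, 0.0248, 0.3045]
tool_rot: [-3.137, -0.161, 0.004]
contact_force: [-0.4, 0.7, -2.3]
opening: 0.0186
grip_force: 79.2
```

Emit:
arm_command --plan '[[[0, 0, 0.2, 0, 0, 0], [0, 0, 0.4, 0, 0, 0], [0, 0, 0.6, 0, 0, 0], [0, 0, 0.8, 0, 0, 0], [0, 0, 1, 0, 0, 0], [0, 0, 1.2, 0, 0, 0], [0, 0, 1.3, 0, 0, 0], [0, 0, 1.4, 0, 0, 0], [0, 0, 1.4, 0, 0, 0], [0, 0, 1.4, 0, 0, 0]]]'

```text
t: 21.25
tool_pos: [0.4803, 0.025, 0.2927]
tool_rot: [-3.137, -0.161, 0.0]
contact_force: [0.8, -0.0, -2.8]
opening: 0.0189
grip_force: 79.2
```

```bash
python3 -c "
from h import *
go(.4802,.0244,.1355,5.9)"
```

```text
t 21.25 grasp [0.4803 0.025  0.138 ] yaw 5.89 F [ 0.8 -0.  -2.8] open 0.0189
row [-0.02  0.06  0.25] [-0.  0. -0.]
```

Emit:
arm_command --plan '[[[0, 0, 0.1, 0, 0, 0], [0, 0.05, 0.2, 0, 0, 0], [0, 0.05, 0.25, 0, 0, 0], [0, 0.05, 0.3, 0, 0, 0], [0, 0.05, 0.3, 0, 0, 0], [0, 0.05, 0.3, 0, 0, 0]]]'

```text
t: 21.75
tool_pos: [0.4805, 0.0244, 0.2902]
tool_rot: [3.137, 0.161, 0.0]
contact_force: [-2.1, -0.5, 1.3]
opening: 0.0187
grip_force: 79.8
```

Emit:
arm_command --plan '[[[0, 0, 0, 0, 0, 0], [0, 0, 0, 0, 0, 0], [0, 0, 0, 0, 0, 0], [0, 0, 0, 0, 0, 0], [0, 0, 0, 0, 0, 0], [0, 0, 0, 0, 0, 0], [0, 0, 0, 0, 0, 0], [0, 0, 0, 0, 0, 0], [0, 0, 0, 0, 0, 0], [0, 0, 0, 0, 0, 0]]]' --gripper -1

```text
t: 22.58
tool_pos: [0.4804, 0.0245, 0.2897]
tool_rot: [-3.137, -0.161, 0.0]
contact_force: [-0.3, -0.0, -0.4]
opening: 0.0851
grip_force: 0.0
```

Emit:
arm_command --plan '[[[0, 0, -0.5, 0, 0, 0], [0, 0, -1.5, 0, 0, 0], [0, 0, -3, 0, 0, 0], [0, 0, -5, 0, 0, 0], [0, 0, -7, 0, 0, 0], [0, 0, -9, 0, 0, 0], [0, 0, -11, 0, 0, 0], [0, 0, -13, 0, 0, 0], [0, 0, -15, 0, 0, 0], [0, 0, -16, 0, 0, 0], [0, 0, -16, 0, 0, 0], [0, 0, -16, 0, 0, 0]]]'

```text
t: 23.58
tool_pos: [0.4804, 0.0245, 0.4502]
tool_rot: [3.137, 0.161, 0.002]
contact_force: [0.4, -0.4, -1.2]
opening: 0.0849
grip_force: 0.0
```

```bash
python3 - <<'E'
from h import *
go(.4802,.0244,.3,5.9)
im,d,w=cloud('scene'); Z=w[...,2]
m=(np.hypot(w[...,0]-.48,w[...,1]-.024)<.085)&(Z>.143)&(Z<.152)
h=w[m]; vx,vy,x0,y0=cv2.fitLine(np.ascontiguousarray(h[:,:2],dtype=np.float32),cv2.DIST_HUBER,0,.001,.001).ravel()
a=(h[:,:2]-[x0,y0])@[vx,vy]; am=(a.min()+a.max())/2
print(np.degrees(np.arctan2(vy,vx)),x0+am*vx,y0+am*vy,np.ptp(a),np.polyfit(a,h[:,2],1),np.percentile(h[:,2],80))
cv2.imwrite('pics/s6.png',im)
E
```

```text
t 23.58 grasp [0.4805 0.0245 0.2955] yaw 5.89 F [ 0.4 -0.4 -1.2] open 0.0849
row [-0.02  0.   -0.45] [ 0.    -0.001 -0.   ]
5.891209 0.4802607806132426 0.02529783940194207 0.1476231290441136 [0.00078286 0.14724928] 0.14858440368701248
```

View pics/s6.png

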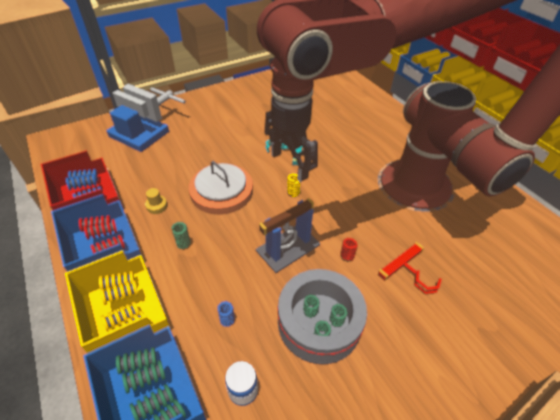

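The lid is on the plate at (220,183), the lifter hangs in its stand at (288,225) in its original pose, the bystanders have not moved, and the gripper is clear.

```bash
python3 -c "
from station import *
print(finish_job())"
```

```text
the job is handed in; nothing more can be done
None
```

The job is handed in, with no verdict returned: by my last measurements the lid lies flat within 2 mm of the clay plate's centre, the lifter hangs in its stand as it was, and the springs, tin and bush look unmoved in the final picture.

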